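Sort the bench oddments into their trays

ROBOT

A 6-joint arm with a two-finger parallel gripper is mounted at the origin on a cart in front of the work surface, level with it; the furniture and walls round the work are solid. World frame = base frame: x ahead of the robot, y to its left, z up, the work surface at z = 0. Lengths are in m, angles in rad, forces in N, time in s.
With the tool pointing down it reaches from about 0.425 to 0.925 m from the base axis. Payload 12.5 kg.
Tool frame: the origin (TCP) lies at the very end of the fingers, on their centre line; the grasp point (between the pads) lies 19 mm behind it (tcp_to_grasp is the distance from the TCP to the grasp point, in m); z points along the fingers, y is the line along which they close (so a half turn about z gives the same grasp; the last joint's range is limited). The gripper opens to 85 mm and grips with 20 to 120 N. Pads are 22 mm wide; open, the fingers measure 114 mm over their backs; the gripper's body (76 mm by 85 mm) begins 54 mm behind the grasp point. The pads swing forward as they close: fully open they stand 13 mm farther back than shut.
Start: joints at [1.148, 0.491, 1.559, -0, 1.092, -0.106], TCP at [0.195, 0.594, 0.231] pointing down, gripper open.
Joint ranges: [-3.1, 3.1], [-0.84, 2.19], [0.05, 2.79], [-1.13, 4.28], [0.06, 2.93], [-2.69, 2.69]. Speed limits (rad/s): [2.22, 2.22, 2.79, 3.14, 3.14, 3.14].

INTERFACE

Orientations are given as a unit quaternion [x, y, z, w].
In Python, from station import * gives the robot as it stands.
- The arm moves only by the tool send_rows, never from a script. Its argument "motion" is a list that holds one entry, the list of rows, each a list of 7 numbers: the turn, a rotation vector about the tool's x, y, z normalised to -1 to 1, where 1 is 1.5 rad, then the shift along the tool's x, y, z normalised to -1 to 1, where 1 is 0.3 m, then the closure, from -1 (fully open) to 1 (shut). A call has exactly 8 rows; each row is the pose to reach, as a shift and turn from the pose commanded when the call began, along the tool's axes at that moment; what a row does not reach only later rows make up. A row lasts 1/12 s, in which the tool goes at most 41.7 mm and 7.16 degrees, less where a joint would pass 70% of its speed; a pose out of reach is approached as far as the arm can. A call with a number of a shift or a turn outside -1 to 1 is refused whole. A call with a gripper value outside its range is refused whole. The fingers move at their own pace and stop on an object; the grip force is fixed at half the most. Time passes only in rows, so rows that repeat a pose let the fingers close, or fill a call up. It gives the time, the measured TCP pose, the force, the opening and the grip force at its end, in the units of the state.
- get_state(): the state, without advancing time (a new reading comes with each control period).
- snapshot(name): name is "scene" or "top"; returns a dict with "color" (400x640x3 uint8, red, green, blue), "fx", "fy", "cx", "cy" (pixels), "distortion" ([k1, k2, p1, p2, k3] as OpenCV has them; the pictures are not rectified), "eye" and "attitude" of the camera in the world. Camera axes: x right, y down, z forward; pixel columns grow to the right and rows downward; lengths in m; the calibration is good to about 2 mm. A picture is of the moment at which its call begins. There is no depth.
- hand_in(): hands the job in; it is judged then, once.
The state is a dict: "clock": time; "joints": joint angles; "joint_vel": joint speeds; "joint_efforts": joint torques, N m; "tcp_pos": TCP position; "tool_rot": TCP orientation; "ft_force": force on the tool from outside, world axes, zero at the start; "wrist_torque": the same for the moment, N m; "finger_gap": finger opening in m; "grip_force": force on a finger pad.
Only numpy, scipy, OpenCV 4.12 (cv2) and the standard library are available. Lean on these libraries where they do the work, as an engineer would, in place of code of your own. Each camera call takes 0.05 s, during which the arm holds its last target. There are 200 camera calls.

TASK

Tidy the lesson's oddments into the three white trays. Put the two stoppers (the cork one and the plain bung) in the tray with two bays, one in each bay; lay the two tealights flat on the floor of the round tray, side by side and not one on the other; and lay the eraser flat on the floor of the narrow tray.

Things in the scene. Friction and masses are not known exactly. Their poses are not given: they have to be found in the camera images.
- bay_tray: The tray with two bays: rectangular, shallow, 100 mm (x) by 135 mm (y) outside, parted by one 3 mm wall along x at y = 0. Each bay is 94 mm (x) by 63 mm (y) inside; bay centres at x = 0, y = +33 and -33 mm. White plastic, fixed; floor and walls 3 mm thick, 18 mm high. Origin: centre of the underside; z up.
- round_tray: The round tray: a shallow dish, outside 130 mm across at the rim and 124 mm at the foot, flat floor about 118 mm across. White plastic, fixed; floor and walls 3 mm thick, 18 mm high. Origin: centre of the underside; z up.
- narrow_tray: The narrow tray: rectangular, shallow, undivided, 64 mm (x) by 124 mm (y) outside, 58 x 118 mm inside. White plastic, fixed; floor and walls 3 mm thick, 18 mm high. Origin: centre of the underside; z up.
- cork_stopper: A mottled brown cork stopper: head 24 mm in diameter, stepping in to a narrower foot, 21 mm high, standing upright on its foot. Origin: centre of the foot's underside; z up along its axis. About 12 g.
- rubber_bung: A plain light-brown bung (also a stopper), a smooth cone 24 mm in diameter at the top, narrower at the bottom, 22 mm high, standing on its narrow end. Origin: centre of its underside; z up along its axis. About 15 g.
- tealight_a: A small flat tealight candle, a puck 24 mm in diameter and 8 mm high, lying flat. Origin: centre of its underside; z up. About 12 g. Identical to tealight_b.
- tealight_b: A second small flat tealight candle, identical to tealight_a: 24 mm in diameter, 8 mm high, lying flat. Origin: centre of its underside; z up.
- eraser: An eraser in a paper sleeve, a block 21 mm along its x, 42 mm along its y, 13 mm high, lying flat. Origin: centre of its underside; z up. About 18 g.

How it is judged:
By the outcome, as a careful person would: the job done as asked, in the order asked, and still so for the second after the job is handed in, with the robot touching nothing.
It also fails if it takes over 128 s, if anything falls off the work surface, if the arm or the gripper's body presses on something with over 40 N, if the wrist force passes 120 N, or if a joint passes its speed limit or range.

## Working session

There is one attempt and no reset: what is moved stays moved. The work goes in short steps, Python scripts to look and compute and a tool call to move; the robot and the scene stay as the last step left them, time stands still between calls to the robot, and variables do not carry over. Pictures are saved under pics/ and viewed, at most 14 in all, crops included, and the job is handed in when it is done.

Besides the shell and the picture viewer there is one more tool, called after "Request:" in YAML: its name, and indented under it one key for each argument. send_rows: Moves the arm, as the interface text tells. Its arguments: {"type":"object","properties":{"motion":{"type":"array","items":{"type":"array","items":{"type":"array","items":{"type":"number"}}}}},"required":["motion"]}

```bash
ls; mkdir -p pics; python3 - <<'E'
from station import *
import cv2,numpy as np
s=get_state()
print(s)
for n in("scene","top"):
    d=snapshot(n); cv2.imwrite(f"pics/{n}0.png",d["color"][:,:,::-1]); print({k:v for k,v in d.items() if k!="color"})
    np.save(f"{n}0.npy",d["color"])
E
```

```text
pics
{'clock': 0.0, 'joints': array([ 1.14838611e+00,  4.91554519e-01,  1.55949919e+00, -1.17344769e-05,
        1.09169322e+00, -1.05579675e-01]), 'joint_vel': array([-0.00171899, -0.00070648, -0.00069533, -0.00011041, -0.00136442,
       -0.00071551]), 'joint_efforts': array([ 1.78020753e-03, -6.18458390e+01, -2.61595309e+01, -3.38986013e-05,
        3.96414907e-03, -2.47121687e-05]), 'tcp_pos': array([0.19458933, 0.59367485, 0.23071374]), 'tool_rot': array([ 1.57750821e-01,  9.87478782e-01, -5.58499492e-04, -1.45572644e-04]), 'ft_force': array([-0.00069958,  0.12776554, -0.58287929]), 'wrist_torque': array([0.02446745, 0.09922235, 0.00116568]), 'grip_force': 0.0, 'finger_gap': 0.08536936730502824}
{'fx': 497.8867446108189, 'fy': 497.8867446108189, 'cx': 316.8573585842196, 'cy': 201.21549392488075, 'distortion': array([-0.12333846,  0.        ,  0.        ,  0.        ,  0.        ]), 'eye': array([-0.11453354, -0.23419614,  0.71876072]), 'attitude': array([ 0.7972323 , -0.45805938,  0.19941413, -0.33887501])}
{'fx': 389.8460323003329, 'fy': 389.8460323003329, 'cx': 320.3025543355275, 'cy': 199.1532689767311, 'distortion': array([0.01918972, 0.        , 0.        , 0.        , 0.        ]), 'eye': array([0.39753903, 0.10904476, 1.02302209]), 'attitude': array([ 0.71139207, -0.6997062 ,  0.03295838, -0.05697633])}
```

View pics/top0.png

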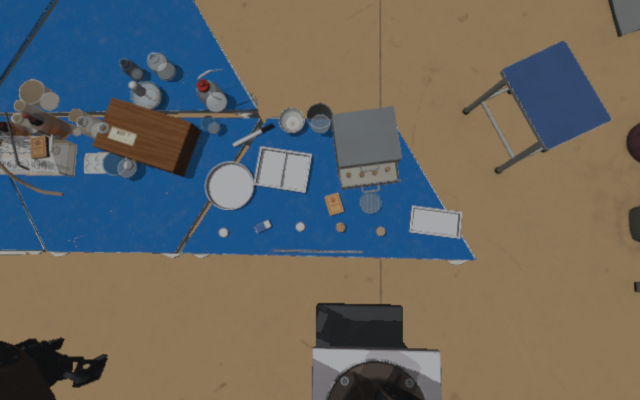

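View pics/scene0.png

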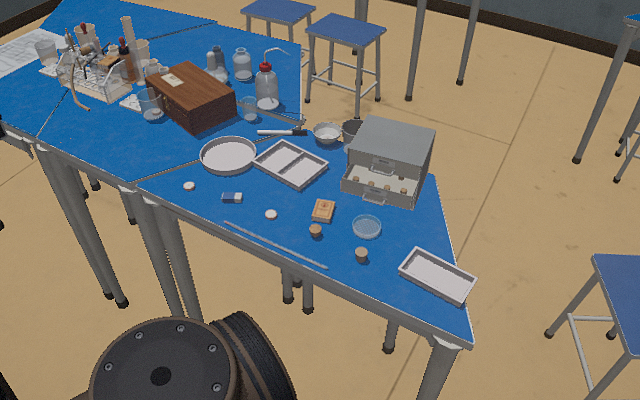

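The top view shows, at pixels (x, y):
- **Trays:** round (230,186), bay (284,170), narrow (436,222).
- **Oddments:** tealights (223,232) and (300,227), eraser (262,227), stoppers (340,227) and (381,231).

The drawer unit holds some stopper-like knobs, which I'll leave alone.

```bash
cat > h.py <<'E'
from station import *
import cv2,numpy as np
from scipy.spatial.transform import Rotation as R
def ray(d,uv,z):
    K=np.array([[d["fx"],0,d["cx"]],[0,d["fy"],d["cy"]],[0,0,1]])
    p=cv2.undistortPoints(np.array(uv,float).reshape(-1,1,2),K,d["distortion"]).reshape(-1,2)
    v=R.from_quat(d["attitude"]).apply(np.c_[p,np.ones(len(p))])
    return d["eye"]+v*((z-d["eye"][2])/v[:,2])[:,None]
def pix(d,P):
    K=np.array([[d["fx"],0,d["cx"]],[0,d["fy"],d["cy"]],[0,0,1]])
    Rm=R.from_quat(d["attitude"]).inv()
    return cv2.projectPoints(np.array(P,float).reshape(-1,3),Rm.as_rotvec(),-Rm.apply(d["eye"]),K,d["distortion"])[0].reshape(-1,2)
def contours(d):
    c=cv2.cvtColor(d["color"],cv2.COLOR_RGB2HSV)
    m=~((c[...,0]>95)&(c[...,0]<125)&(c[...,1]>120))
    return cv2.findContours(m.astype(np.uint8),cv2.RETR_LIST,cv2.CHAIN_APPROX_NONE)[0]
E
python3 - <<'E'
from h import *
W={}
for n in("top","scene"):
    d=snapshot(n); print(n)
    for c in contours(d):
        a=cv2.contourArea(c)
        if a<20 or a>6000: continue
        r=cv2.minAreaRect(c); z=0.018 if a>1000 else 0.008
        p=ray(d,[r[0]],z)[0]
        if not(.3<p[0]<.75 and -.3<p[1]<.55): continue
        w=ray(d,cv2.boxPoints(r),z)[:,:2]; e1=w[1]-w[0]; e2=w[2]-w[1]
        print(np.round(r[0],1),a,"z",z,np.round(p[:2],4),"sides",*[(round(np.linalg.norm(e),3),round(np.degrees(np.arctan2(e[1],e[0]))%180,1)) for e in(e1,e2)], np.round(d["color"][int(r[0][1]),int(r[0][0])]))
    if n=="top": cv2.imwrite("pics/topc.png",cv2.resize(d["color"][130:270,190:470,::-1],None,fx=2.8,fy=2.8,interpolation=cv2.INTER_CUBIC))
    else: cv2.imwrite("pics/scc.png",cv2.resize(d["color"][120:310,170:490,::-1],None,fx=2.5,fy=2.5,interpolation=cv2.INTER_CUBIC))
E
```

```text
top
[318.  250.8] 162.5 z 0.008 [0.3927 0.1483] sides (np.float64(0.007), np.float64(1.0)) (np.float64(0.233), np.float64(90.1)) [71 78 91]
[223. 232.] 74.0 z 0.008 [0.4369 0.3979] sides (np.float64(0.026), np.float64(117.7)) (np.float64(0.026), np.float64(29.2)) [163 165 168]
[380.5 230.5] 68.5 z 0.008 [ 0.4478 -0.0124] sides (np.float64(0.023), np.float64(91.0)) (np.float64(0.023), np.float64(179.8)) [142 126 104]
[340. 227.] 75.0 z 0.008 [0.455  0.0923] sides (np.float64(0.026), np.float64(135.9)) (np.float64(0.026), np.float64(45.7)) [145 117  86]
[299.5 226.5] 67.0 z 0.008 [0.4545 0.1977] sides (np.float64(0.024), np.float64(90.9)) (np.float64(0.023), np.float64(1.4)) [161 163 165]
[266.6 224. ] 48.0 z 0.008 [0.4598 0.2842] sides (np.float64(0.019), np.float64(130.0)) (np.float64(0.024), np.float64(40.4)) [163 165 167]
[333.7 203.7] 306.5 z 0.008 [0.5157 0.1095] sides (np.float64(0.042), np.float64(107.7)) (np.float64(0.057), np.float64(17.3)) [158 120  82]
[369.9 187.2] 64.5 z 0.008 [0.5608 0.0151] sides (np.float64(0.042), np.float64(100.4)) (np.float64(0.016), np.float64(9.3)
[... 584 characters left out ...]
[366.  226.5] 435.0 z 0.008 [0.5188 0.0144] sides (np.float64(0.057), np.float64(120.4)) (np.float64(0.063), np.float64(24.9)) [111 134 154]
[270.5 214. ] 97.0 z 0.008 [0.4524 0.1955] sides (np.float64(0.022), np.float64(120.5)) (np.float64(0.028), np.float64(33.4)) [195 195 195]
[322.6 210.4] 427.0 z 0.008 [0.5146 0.1101] sides (np.float64(0.07), np.float64(20.5)) (np.float64(0.043), np.float64(100.4)) [178 141 105]
[232.5 197. ] 94.0 z 0.008 [0.4536 0.292 ] sides (np.float64(0.036), np.float64(120.5)) (np.float64(0.031), np.float64(36.4)) [ 76 112 162]
[188.5 185.5] 82.5 z 0.008 [0.4343 0.396 ] sides (np.float64(0.024), np.float64(120.3)) (np.float64(0.029), np.float64(40.3)) [181 182 180]
```

View pics/topc.png

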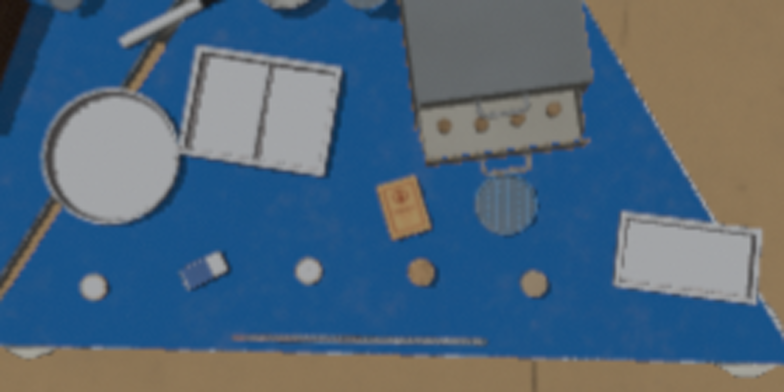

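View pics/scc.png

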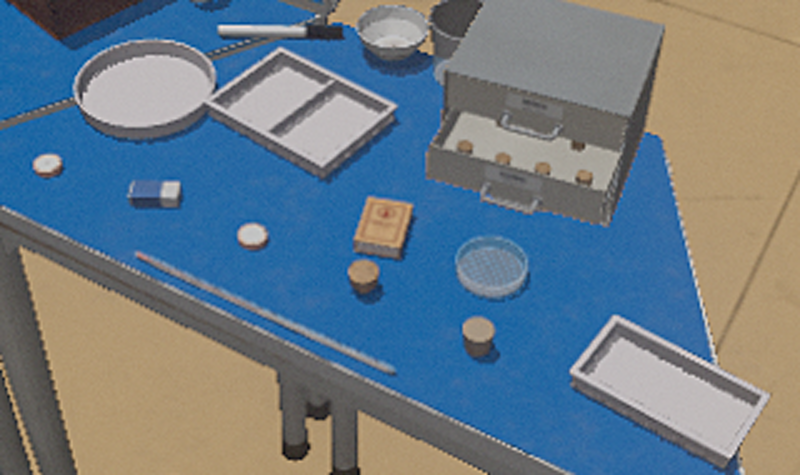

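The bay tray's corners in the crop are about (200,48), (342,67), (325,176), (181,155). The round tray is centred at (112,156). The narrow tray's corners are (622,212), (762,230), (755,303), (613,286). The eraser runs from (181,277) to (226,262).

```bash
python3 - <<'E'
from h import *
d=snapshot("top");s=snapshot("scene")
c=lambda l:np.array(l)/2.8+[190-.32,130-.32]
def ang(v): return np.round(np.degrees(np.arctan2(v[1],v[0])),1)
for n,l in(("bay",[(200,48),(342,67),(325,176),(181,155)]),("narrow",[(622,212),(762,230),(755,303),(613,286)])):
    w=ray(d,c(l),.018)[:,:2]; print(n,w.mean(0),[ (round(np.linalg.norm(w[i]-w[i-1]),3),ang(w[i]-w[i-1])) for i in range(4)])
w=ray(d,c([(112,156),(42,156),(182,156)]),.018)[:,:2];print("round",w)
# refined rims: bright mask in ROI
hsv=cv2.cvtColor(d["color"],cv2.COLOR_RGB2HSV); m=((hsv[...,1]<70)&(hsv[...,2]>100)).astype(np.uint8)
for cc in cv2.findContours(m,cv2.RETR_EXTERNAL,cv2.CHAIN_APPROX_NONE)[0]:
    if 700<cv2.contourArea(cc)<4000:
        w=ray(d,cc.reshape(-1,2),.018)[:,:2].astype(np.float32);r=cv2.minAreaRect(w);print(r)
# scene cross-check of rims
l=np.array([(282,48),(396,106),(323,174),(208,104)])/2.5+[170,120]
print("bay scene",ray(s,l,.018)[:,:2].mean(0)); l=np.array([(616,317),(768,396),(733,458),(572,372)])/2.5+[170,120]
print("narrow scene",ray(s,l,.018)[:,:2].mean(0))
print("round scene",ray(s,[np.array((145,84))/2.5+[170,120]],.018))
w=ray(d,c([(181,277),(226,262),(203,270.5)]),.013)[:,:2];print("eraser",w[2],ang(w[1]-w[0]))
for n,uv,su,z in(("cork",(340,227),np.array((364,272))/2.5+[170,120],.021),("bung",(380.5,230.5),np.array((478,330))/2.5+[170,120],.022),("teaA",(223,232),np.array((47,162))/2.5+[170,120],.008),("teaB",(299.5,226.5),np.array((252,232))/2.5+[170,120],.008)):
    print(n,ray(d,[uv],z)[0],ray(s,[su],z)[0])
E
```

```text
bay [0.60355512 0.24372323] [(np.float64(0.104), np.float64(-7.8)), (np.float64(0.136), np.float64(-97.1)), (np.float64(0.105), np.float64(172.5)), (np.float64(0.137), np.float64(82.4))]
narrow [ 0.47223934 -0.1502257 ] [(np.float64(0.069), np.float64(-7.5)), (np.float64(0.127), np.float64(-96.6)), (np.float64(0.067), np.float64(173.1)), (np.float64(0.128), np.float64(84.1))]
round [[0.55894342 0.38358546]
 [0.55804102 0.44981845]
 [0.55983779 0.31752279]]
((0.09874912351369858, 0.00038848817348480225), (0.11849856376647949, 0.31296300888061523), 1.2694110870361328)
((0.5923760533332825, 0.02252422273159027), (0.049217578023672104, 0.14744815230369568), 8.153480529785156)
((0.5923620462417603, 0.3117339313030243), (0.15585729479789734, 0.29851770401000977), 14.226786613464355)
((0.46518468856811523, -0.12800972163677216), (0.29075244069099426, 0.34158921241760254), 63.16903305053711)
((0.6358230113983154, 0.9041513800621033), (0.11224474012851715, 0.20666959881782532), 0.8027136325836182)
((0.6984103918075562, 0.019116275012493134), (0.14458759129047394, 0.1791563779115677), 8.211956977844238)
((0.7927968502044678, 0.9392701983451843), (0.10617085546255112, 0.1386907547712326), 23.620458602905273)
bay scene [0.60120972 0.24116047]
narrow scene [ 0.47089338 -0.15256018]
round scene [[0.55599678 0.38099109 0.018     ]]
eraser [0.45320472 0.29460469] -70.6
cork [0.45427193 0.09248213 0.021     ] [0.45269195 0.09076349 0.021     ]
bung [ 0.44706571 -0.01070765  0.022     ] [ 0.44381739 -0.01120279  0.022     ]
teaA [0.43688521 0.39788968 0.008     ] [0.43635354 0.39695419 0.008     ]
teaB [0.45453746 0.19774076 0.008     ] [0.45557642 0.19690005 0.008     ]
```

```bash
cat >> h.py <<'E'
def go(x,y,z,deg):
    "shift/turn (normalised) from the present pose to a tool-down pose with tool y at world angle deg"
    s=get_state(); Rc=R.from_quat(s["tool_rot"]); a=np.radians(deg); ty=np.array([np.cos(a),np.sin(a),0]); tz=np.array([0,0,-1.])
    Rt=R.from_matrix(np.c_[np.cross(ty,tz),ty,tz])
    print("t",round(s["clock"],2),"tcp",np.round(s["tcp_pos"],4),"gap",round(s["finger_gap"],4),"F",np.round(s["ft_force"],1),"grip",round(s["grip_force"],1))
    print("turn",np.round((Rc.inv()*Rt).as_rotvec()/1.5,3),"shift",np.round(Rc.inv().apply(np.array([x,y,z])-s["tcp_pos"])/.3,3))
E
python3 -c "
from h import *
go(.4535,.0915,.12,90)"
```

```text
t 0.3 tcp [0.1946 0.5938 0.2311] gap 0.0853 F [ 0.1  0.1 -0.6] grip 0.0
turn [-0.    -0.    -0.211] shift [-1.342 -1.322  0.371]
```

Request:
send_rows:
  motion:
    - [[0, 0, 0, -0.67, -0.66, 0.18, -0.2], [0, 0, 0, -0.67, -0.66, 0.18, -0.2], [0, 0, 0, -0.67, -0.66, 0.18, -0.2], [0, 0, 0, -0.67, -0.66, 0.18, -0.2], [0, 0, 0, -0.67, -0.66, 0.18, -0.2], [0, 0, 0, -0.67, -0.66, 0.18, -0.2], [0, 0, 0, -0.67, -0.66, 0.18, -0.2], [0, 0, 0, -0.67, -0.66, 0.18, -0.2]]

```text
clock: 0.97
tcp_pos: [0.3255, 0.3387, 0.1764]
tool_rot: [0.16, 0.987, -0.001, -0.001]
ft_force: [0.2, -0.2, 0.3]
finger_gap: 0.0516
grip_force: 0.0
```

Request:
send_rows:
  motion:
    - [[0, 0, -0.211, -0.67, -0.66, 0.19, -0.2], [0, 0, -0.211, -0.67, -0.66, 0.19, -0.2], [0, 0, -0.211, -0.67, -0.66, 0.19, -0.2], [0, 0, -0.211, -0.67, -0.66, 0.19, -0.2], [0, 0, -0.211, -0.67, -0.66, 0.19, -0.2], [0, 0, -0.211, -0.67, -0.66, 0.19, -0.2], [0, 0, -0.211, -0.67, -0.66, 0.19, -0.2], [0, 0, -0.211, -0.67, -0.66, 0.19, -0.2]]

```text
clock: 1.63
tcp_pos: [0.4555, 0.0886, 0.1195]
tool_rot: [0.002, 1.0, -0.0, 0.0]
ft_force: [-0.5, -0.6, -0.8]
finger_gap: 0.0511
grip_force: 0.0
```

```bash
python3 -c "
from h import *
go(.4535,.0915,.005,90)"
```

```text
t 1.63 tcp [0.4555 0.0886 0.1195] gap 0.0511 F [-0.5 -0.6 -0.8] grip 0.0
turn [-0.     0.    -0.002] shift [0.007 0.01  0.382]
```

Request:
send_rows:
  motion:
    - [[0, 0, 0, 0.007, 0.01, 0.1, -0.2], [0, 0, 0, 0.007, 0.01, 0.18, -0.2], [0, 0, 0, 0.007, 0.01, 0.25, -0.2], [0, 0, 0, 0.007, 0.01, 0.31, -0.2], [0, 0, 0, 0.007, 0.01, 0.35, -0.2], [0, 0, 0, 0.007, 0.01, 0.382, -0.2], [0, 0, 0, 0.007, 0.01, 0.382, -0.2], [0, 0, 0, 0.007, 0.01, 0.382, -0.2]]

```text
clock: 2.3
tcp_pos: [0.4512, 0.0957, 0.0057]
tool_rot: [0.0, 1.0, 0.0, -0.0]
ft_force: [0.3, -0.0, 0.2]
finger_gap: 0.0513
grip_force: 0.0
```

Request:
send_rows:
  motion:
    - [[0, 0, 0, 0, 0, 0, 0.2], [0, 0, 0, 0, 0, 0, 0.6], [0, 0, 0, 0, 0, 0, 1], [0, 0, 0, 0, 0, 0, 1], [0, 0, 0, 0, 0, 0, 1], [0, 0, 0, 0, 0, 0, 1], [0, 0, 0, 0, 0, 0, 1], [0, 0, 0, 0, 0, 0, 1]]

```text
clock: 2.97
tcp_pos: [0.4517, 0.0955, 0.0065]
tool_rot: [0.0, 1.0, 0.0, 0.001]
ft_force: [-1.0, -0.5, 5.9]
finger_gap: 0.0206
grip_force: 58.4
```

Request:
send_rows:
  motion:
    - [[0, 0, 0, 0, 0, -0.03, 1], [0, 0, 0, 0, 0, -0.1, 1], [0, 0, 0, 0, 0, -0.2, 1], [0, 0, 0, 0, 0, -0.28, 1], [0, 0, 0, 0, 0, -0.32, 1], [0, 0, 0, 0, 0, -0.32, 1], [0, 0, 0, 0, 0, -0.32, 1], [0, 0, 0, 0, 0, -0.32, 1]]

```text
clock: 3.63
tcp_pos: [0.4509, 0.0954, 0.1015]
tool_rot: [0.0, 1.0, 0.0, -0.0]
ft_force: [-0.1, 0.7, -1.2]
finger_gap: 0.0201
grip_force: 58.9
```

```bash
python3 -c "
from h import *
go(.598,.210,.10,-7.5)"
```

```text
t 3.63 tcp [0.4509 0.0954 0.1015] gap 0.0201 F [-0.1  0.7 -1.2] grip 58.9
turn [-0.    -0.     1.134] shift [-0.49   0.382  0.005]
```

```bash
python3 - <<'E'
from h import *
d=snapshot("scene"); u,v=pix(d,[get_state()["tcp_pos"]])[0].astype(int); print(u,v)
cv2.imwrite("pics/g1.png",cv2.resize(d["color"][max(0,v-70):v+80,max(0,u-80):u+80,::-1],None,fx=3.6,fy=3.6,interpolation=cv2.INTER_CUBIC))
E
```

```text
313 198
```

View pics/g1.png

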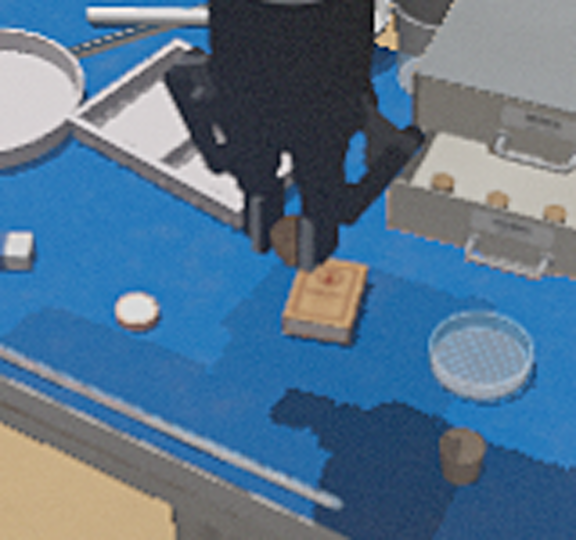

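The cork is between the fingertips at about (288,240), but its attitude is unclear. I'll turn the gripper face-on to the camera.

Request:
send_rows:
  motion:
    - [[0, 0, -0.35, 0, 0, 0, 1], [0, 0, -0.35, 0, 0, 0, 1], [0, 0, -0.35, 0, 0, 0, 1], [0, 0, -0.35, 0, 0, 0, 1], [0, 0, -0.35, 0, 0, 0, 1], [0, 0, -0.35, 0, 0, 0, 1], [0, 0, -0.35, 0, 0, 0, 1], [0, 0, -0.35, 0, 0, 0, 1]]

```text
clock: 4.35
tcp_pos: [0.451, 0.0954, 0.1012]
tool_rot: [-0.259, 0.966, 0.0, -0.0]
ft_force: [0.2, -0.3, -0.5]
finger_gap: 0.0204
grip_force: 58.9
```

```bash
python3 - <<'E'
from h import *
d=snapshot("scene"); u,v=pix(d,[get_state()["tcp_pos"]])[0].astype(int); print(u,v)
cv2.imwrite("pics/g2.png",cv2.resize(np.clip(d["color"][v-30:v+30,u-35:u+35,::-1]*1.8,0,255).astype(np.uint8),None,fx=8,fy=8,interpolation=cv2.INTER_CUBIC))
go(.598,.210,.10,-7.5)
E
```

```text
313 197
t 4.4 tcp [0.4511 0.0954 0.1013] gap 0.0202 F [0.1 0.5 0.2] grip 58.9
turn [-0.000e+00 -1.000e-03  1.483e+00] shift [-0.615  0.086  0.004]
```

View pics/g2.png

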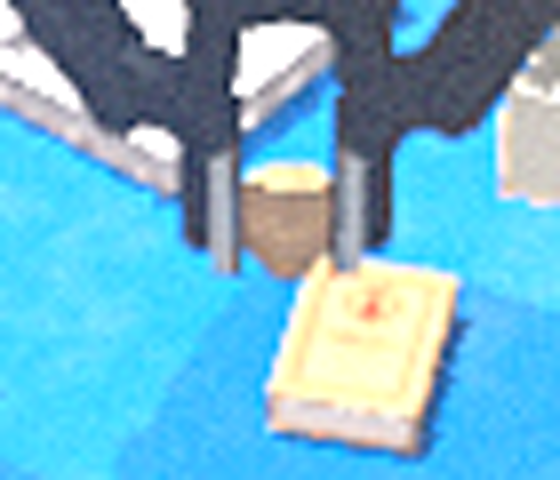

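The cork is held upright between the pads, with its head at about (290,180) in the crop and its foot just below the tips.

Request:
send_rows:
  motion:
    - [[0, 0, 0.6, -0.615, 0.086, 0, 1], [0, 0, 0.6, -0.615, 0.086, 0, 1], [0, 0, 0.6, -0.615, 0.086, 0, 1], [0, 0, 0.6, -0.615, 0.086, 0, 1], [0, 0, 0.6, -0.615, 0.086, 0, 1], [0, 0, 0.6, -0.615, 0.086, 0, 1], [0, 0, 0.6, -0.615, 0.086, 0, 1], [0, 0, 0.6, -0.615, 0.086, 0, 1]]

```text
clock: 5.07
tcp_pos: [0.5978, 0.2104, 0.1011]
tool_rot: [0.19, 0.982, -0.0, -0.0]
ft_force: [-0.0, 0.5, -0.3]
finger_gap: 0.0205
grip_force: 58.9
```

Request:
send_rows:
  motion:
    - [[0, 0, 0.6, 0, 0, 0, 1], [0, 0, 0.6, 0, 0, 0, 1], [0, 0, 0.6, 0, 0, 0, 1], [0, 0, 0.6, 0, 0, 0, 1], [0, 0, 0.6, 0, 0, 0, 1], [0, 0, 0.6, 0, 0, 0, 1], [0, 0, 0.6, 0, 0, 0, 1], [0, 0, 0.6, 0, 0, 0, 1]]

```text
clock: 5.73
tcp_pos: [0.5978, 0.21, 0.1017]
tool_rot: [0.597, 0.802, -0.0, -0.0]
ft_force: [-0.4, 0.1, 0.3]
finger_gap: 0.0202
grip_force: 58.9
```

Request:
send_rows:
  motion:
    - [[0, 0, 0.28, 0, 0, 0, 1], [0, 0, 0.28, 0, 0, 0, 1], [0, 0, 0.28, 0, 0, 0, 1], [0, 0, 0.28, 0, 0, 0, 1], [0, 0, 0.28, 0, 0, 0, 1], [0, 0, 0.28, 0, 0, 0, 1], [0, 0, 0.28, 0, 0, 0, 1], [0, 0, 0.28, 0, 0, 0, 1]]

```text
clock: 6.4
tcp_pos: [0.5979, 0.2101, 0.1017]
tool_rot: [0.749, 0.663, 0.0, -0.0]
ft_force: [0.8, 0.8, 0.2]
finger_gap: 0.0202
grip_force: 58.9
```

```bash
python3 -c "
from h import *
go(.598,.210,.010,-7.5)"
```

```text
t 6.4 tcp [0.5979 0.2101 0.1017] gap 0.0202 F [0.8 0.8 0.2] grip 58.9
turn [-0.    -0.     0.006] shift [-0.     0.     0.306]
```

Request:
send_rows:
  motion:
    - [[0, 0, 0, 0, 0, 0.1, 1], [0, 0, 0, 0, 0, 0.18, 1], [0, 0, 0, 0, 0, 0.24, 1], [0, 0, 0, 0, 0, 0.28, 1], [0, 0, 0, 0, 0, 0.3, 1], [0, 0, 0, 0, 0, 0.306, 1], [0, 0, 0, 0, 0, 0.306, 1], [0, 0, 0, 0, 0, 0.306, 1]]

```text
clock: 7.07
tcp_pos: [0.5985, 0.2103, 0.0107]
tool_rot: [0.75, 0.662, 0.001, 0.0]
ft_force: [-0.8, -1.0, -0.3]
finger_gap: 0.0197
grip_force: 58.9
```

Request:
send_rows:
  motion:
    - [[0, 0, 0, 0, 0, 0, 0.5], [0, 0, 0, 0, 0, 0, 0.3], [0, 0, 0, 0, 0, 0, 0.2], [0, 0, 0, 0, 0, 0, 0.1], [0, 0, 0, 0, 0, 0, 0], [0, 0, 0, 0, 0, 0, -0.1], [0, 0, 0, 0, 0, 0, -0.2], [0, 0, 0, 0, 0, 0, -0.2]]

```text
clock: 7.73
tcp_pos: [0.598, 0.2102, 0.0099]
tool_rot: [0.75, 0.662, 0.0, -0.0]
ft_force: [0.8, -0.6, 0.5]
finger_gap: 0.0512
grip_force: 0.0
```

Request:
send_rows:
  motion:
    - [[0, 0, 0, 0, 0, -0.05, -0.2], [0, 0, 0, 0, 0, -0.12, -0.2], [0, 0, 0, 0, 0, -0.2, -0.2], [0, 0, 0, 0, 0, -0.3, -0.2], [0, 0, 0, 0, 0, -0.33, -0.2], [0, 0, 0, 0, 0, -0.33, -0.2], [0, 0, 0, 0, 0, -0.33, -0.2], [0, 0, 0, 0, 0, -0.33, -0.2]]

```text
clock: 8.4
tcp_pos: [0.5974, 0.21, 0.1076]
tool_rot: [0.75, 0.662, -0.001, -0.0]
ft_force: [-0.1, 1.0, -0.7]
finger_gap: 0.0512
grip_force: 0.0
```

```bash
python3 -c "
from h import *
go(.4455,-.011,.11,90)"
```

```text
t 8.4 tcp [0.5974 0.21   0.1076] gap 0.0512 F [-0.1  1.  -0.7] grip 0.0
turn [-1.00e-03 -1.00e-03 -1.13e+00] shift [-0.794 -0.411 -0.007]
```

Request:
send_rows:
  motion:
    - [[0, 0, -0.6, -0.794, -0.411, 0, -0.2], [0, 0, -0.6, -0.794, -0.411, 0, -0.2], [0, 0, -0.6, -0.794, -0.411, 0, -0.2], [0, 0, -0.6, -0.794, -0.411, 0, -0.2], [0, 0, -0.6, -0.794, -0.411, 0, -0.2], [0, 0, -0.6, -0.794, -0.411, 0, -0.2], [0, 0, -0.6, -0.794, -0.411, 0, -0.2], [0, 0, -0.6, -0.794, -0.411, 0, -0.2]]

```text
clock: 9.07
tcp_pos: [0.4428, -0.0133, 0.1078]
tool_rot: [0.385, 0.923, -0.001, -0.002]
ft_force: [0.9, -0.2, -0.0]
finger_gap: 0.0513
grip_force: 0.0
```

Request:
send_rows:
  motion:
    - [[0, 0, -0.53, 0, 0, 0, -0.2], [0, 0, -0.53, 0, 0, 0, -0.2], [0, 0, -0.53, 0, 0, 0, -0.2], [0, 0, -0.53, 0, 0, 0, -0.2], [0, 0, -0.53, 0, 0, 0, -0.2], [0, 0, -0.53, 0, 0, 0, -0.2], [0, 0, -0.53, 0, 0, 0, -0.2], [0, 0, -0.53, 0, 0, 0, -0.2]]

```text
clock: 9.73
tcp_pos: [0.4455, -0.0108, 0.1078]
tool_rot: [-0.001, 1.0, 0.0, -0.001]
ft_force: [-0.5, 0.2, 0.2]
finger_gap: 0.0514
grip_force: 0.0
```

```bash
python3 -c "
from h import *
go(.4455,-.011,.006,90)"
```

```text
t 9.73 tcp [ 0.4455 -0.0108  0.1078] gap 0.0514 F [-0.5  0.2  0.2] grip 0.0
turn [ 0.    -0.001  0.001] shift [-0.001 -0.001  0.339]
```

Request:
send_rows:
  motion:
    - [[0, 0, 0, 0, 0, 0.1, -0.2], [0, 0, 0, 0, 0, 0.18, -0.2], [0, 0, 0, 0, 0, 0.25, -0.2], [0, 0, 0, 0, 0, 0.31, -0.2], [0, 0, 0, 0, 0, 0.339, -0.2], [0, 0, 0, 0, 0, 0.339, -0.2], [0, 0, 0, 0, 0, 0.339, -0.2], [0, 0, 0, 0, 0, 0.339, -0.2]]

```text
clock: 10.4
tcp_pos: [0.4463, -0.0109, 0.0078]
tool_rot: [0.0, 1.0, -0.0, 0.0]
ft_force: [0.1, -0.5, -0.3]
finger_gap: 0.0514
grip_force: 0.0
```

Request:
send_rows:
  motion:
    - [[0, 0, 0, 0, 0, 0, 0.2], [0, 0, 0, 0, 0, 0, 0.6], [0, 0, 0, 0, 0, 0, 1], [0, 0, 0, 0, 0, 0, 1], [0, 0, 0, 0, 0, 0, 1], [0, 0, 0, 0, 0, 0, 1], [0, 0, 0, 0, 0, 0, 1], [0, 0, 0, 0, 0, 0, 1]]

```text
clock: 11.07
tcp_pos: [0.4464, -0.0108, 0.0081]
tool_rot: [0.0, 1.0, -0.0, 0.001]
ft_force: [-1.1, 3.7, 9.3]
finger_gap: 0.0199
grip_force: 58.3
```

Request:
send_rows:
  motion:
    - [[0, 0, 0, 0, 0, -0.03, 1], [0, 0, 0, 0, 0, -0.1, 1], [0, 0, 0, 0, 0, -0.2, 1], [0, 0, 0, 0, 0, -0.28, 1], [0, 0, 0, 0, 0, -0.32, 1], [0, 0, 0, 0, 0, -0.32, 1], [0, 0, 0, 0, 0, -0.32, 1], [0, 0, 0, 0, 0, -0.32, 1]]

```text
clock: 11.73
tcp_pos: [0.4457, -0.0109, 0.1029]
tool_rot: [0.0, 1.0, 0.0, -0.0]
ft_force: [0.1, 0.1, -0.8]
finger_gap: 0.0201
grip_force: 58.8
```

```bash
python3 - <<'E'
from h import *
d=snapshot("scene"); u,v=pix(d,[get_state()["tcp_pos"]])[0].astype(int); print(u,v)
cv2.imwrite("pics/g3.png",cv2.resize(np.clip(d["color"][max(0,v-110):v+50,max(0,u-140):u+60,::-1]*1.5,0,255).astype(np.uint8),None,fx=3.6,fy=3.6,interpolation=cv2.INTER_CUBIC))
go(.6065,.275,.10,-7.5)
E
```

```text
364 220
t 11.78 tcp [ 0.4456 -0.0108  0.1025] gap 0.0201 F [ 0.5  1.3 -1. ] grip 58.8
turn [-1.000e-03 -1.000e-03  1.134e+00] shift [-0.536  0.953  0.008]
```

View pics/g3.png

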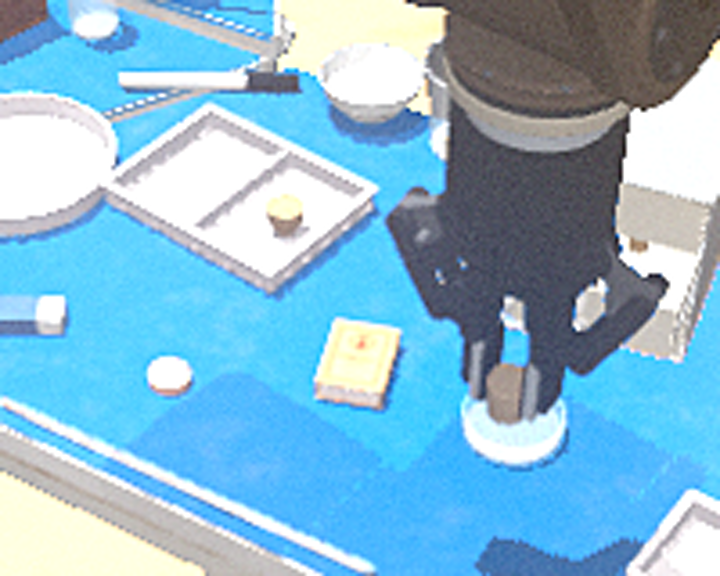

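The cork stands in the near bay at about (285,213), and the bung is held upright at about (507,392).

Request:
send_rows:
  motion:
    - [[0, 0, 0.6, -0.536, 0.953, 0, 1], [0, 0, 0.6, -0.536, 0.953, 0, 1], [0, 0, 0.6, -0.536, 0.953, 0, 1], [0, 0, 0.6, -0.536, 0.953, 0, 1], [0, 0, 0.6, -0.536, 0.953, 0, 1], [0, 0, 0.6, -0.536, 0.953, 0, 1], [0, 0, 0.6, -0.536, 0.953, 0, 1], [0, 0, 0.6, -0.536, 0.953, 0, 1]]

```text
clock: 12.45
tcp_pos: [0.602, 0.2679, 0.1016]
tool_rot: [0.438, 0.899, -0.001, -0.001]
ft_force: [0.6, -0.9, -0.7]
finger_gap: 0.0198
grip_force: 58.8
```

Request:
send_rows:
  motion:
    - [[0, 0, 0.53, 0, 0, 0, 1], [0, 0, 0.53, 0, 0, 0, 1], [0, 0, 0.53, 0, 0, 0, 1], [0, 0, 0.53, 0, 0, 0, 1], [0, 0, 0.53, 0, 0, 0, 1], [0, 0, 0.53, 0, 0, 0, 1], [0, 0, 0.53, 0, 0, 0, 1], [0, 0, 0.53, 0, 0, 0, 1]]

```text
clock: 13.12
tcp_pos: [0.6014, 0.2658, 0.1016]
tool_rot: [0.75, 0.661, -0.001, -0.001]
ft_force: [0.1, -0.1, -0.5]
finger_gap: 0.0198
grip_force: 58.9
```

```bash
python3 -c "
from h import *
go(.6065,.275,.012,-7.5)"
```

```text
t 13.12 tcp [0.6014 0.2658 0.1016] gap 0.0198 F [ 0.1 -0.1 -0.5] grip 58.9
turn [-0.001  0.001  0.003] shift [0.033 0.014 0.298]
```

Request:
send_rows:
  motion:
    - [[0, 0, 0, 0.033, 0.014, 0.05, 1], [0, 0, 0, 0.033, 0.014, 0.14, 1], [0, 0, 0, 0.033, 0.014, 0.22, 1], [0, 0, 0, 0.033, 0.014, 0.27, 1], [0, 0, 0, 0.033, 0.014, 0.29, 1], [0, 0, 0, 0.033, 0.014, 0.3, 1], [0, 0, 0, 0.033, 0.014, 0.3, 1], [0, 0, 0, 0.033, 0.014, 0.3, 1]]

```text
clock: 13.78
tcp_pos: [0.6077, 0.2754, 0.0139]
tool_rot: [0.75, 0.662, 0.0, 0.0]
ft_force: [0.3, 0.9, 0.0]
finger_gap: 0.0204
grip_force: 58.9
```

Request:
send_rows:
  motion:
    - [[0, 0, 0, 0, 0, 0, 0.5], [0, 0, 0, 0, 0, 0, 0.3], [0, 0, 0, 0, 0, 0, 0.2], [0, 0, 0, 0, 0, 0, 0.1], [0, 0, 0, 0, 0, 0, 0], [0, 0, 0, 0, 0, 0, -0.1], [0, 0, 0, 0, 0, 0, -0.2], [0, 0, 0, 0, 0, 0, -0.2]]

```text
clock: 14.45
tcp_pos: [0.6073, 0.2752, 0.0132]
tool_rot: [0.75, 0.662, 0.0, -0.0]
ft_force: [-0.1, -0.2, 0.4]
finger_gap: 0.0515
grip_force: 0.0
```

Request:
send_rows:
  motion:
    - [[0, 0, 0, 0, 0, -0.05, -0.2], [0, 0, 0, 0, 0, -0.12, -0.2], [0, 0, 0, 0, 0, -0.2, -0.2], [0, 0, 0, 0, 0, -0.3, -0.2], [0, 0, 0, 0, 0, -0.33, -0.2], [0, 0, 0, 0, 0, -0.33, -0.2], [0, 0, 0, 0, 0, -0.33, -0.2], [0, 0, 0, 0, 0, -0.33, -0.2]]

```text
clock: 15.12
tcp_pos: [0.6067, 0.275, 0.1108]
tool_rot: [0.75, 0.662, -0.001, -0.0]
ft_force: [-0.4, 0.7, -0.6]
finger_gap: 0.051
grip_force: 0.0
```

```bash
python3 -c "
from h import *
go(.455,.1973,.11,90)"
```

```text
t 15.12 tcp [0.6067 0.275  0.1108] gap 0.051 F [-0.4  0.7 -0.6] grip 0.0
turn [-1.00e-03 -1.00e-03 -1.13e+00] shift [-0.32  -0.469  0.004]
```

Next is tealight B at (0.455, 0.197). I'll check that the bung is standing on the way.

Request:
send_rows:
  motion:
    - [[0, 0, -0.6, -0.32, -0.469, 0, -0.2], [0, 0, -0.6, -0.32, -0.469, 0, -0.2], [0, 0, -0.6, -0.32, -0.469, 0, -0.2], [0, 0, -0.6, -0.32, -0.469, 0, -0.2], [0, 0, -0.6, -0.32, -0.469, 0, -0.2], [0, 0, -0.6, -0.32, -0.469, 0, -0.2], [0, 0, -0.6, -0.32, -0.469, 0, -0.2], [0, 0, -0.6, -0.32, -0.469, 0, -0.2]]

```text
clock: 15.78
tcp_pos: [0.4551, 0.1972, 0.1111]
tool_rot: [0.384, 0.923, -0.001, -0.001]
ft_force: [-0.5, 0.1, 0.0]
finger_gap: 0.0513
grip_force: 0.0
```

Request:
send_rows:
  motion:
    - [[0, 0, -0.53, 0, 0, 0.2, -0.2], [0, 0, -0.53, 0, 0, 0.2, -0.2], [0, 0, -0.53, 0, 0, 0.2, -0.2], [0, 0, -0.53, 0, 0, 0.2, -0.2], [0, 0, -0.53, 0, 0, 0.2, -0.2], [0, 0, -0.53, 0, 0, 0.2, -0.2], [0, 0, -0.53, 0, 0, 0.2, -0.2], [0, 0, -0.53, 0, 0, 0.2, -0.2]]

```text
clock: 16.45
tcp_pos: [0.4551, 0.1973, 0.051]
tool_rot: [-0.001, 1.0, -0.0, -0.001]
ft_force: [0.2, 0.2, 0.3]
finger_gap: 0.0513
grip_force: 0.0
```

```bash
python3 - <<'E'
from h import *
d=snapshot("top"); cv2.imwrite("pics/g4.png",cv2.resize(np.clip(d["color"][130:270,190:400,::-1]*1.3,0,255).astype(np.uint8),None,fx=3.6,fy=3.6,interpolation=cv2.INTER_CUBIC))
go(.455,.1973,.0025,90)
E
```

```text
t 16.5 tcp [0.4552 0.1973 0.0512] gap 0.0513 F [-0.2 -0.2 -0.1] grip 0.0
turn [-0.    -0.001 -0.001] shift [0.    0.    0.162]
```

View pics/g4.png

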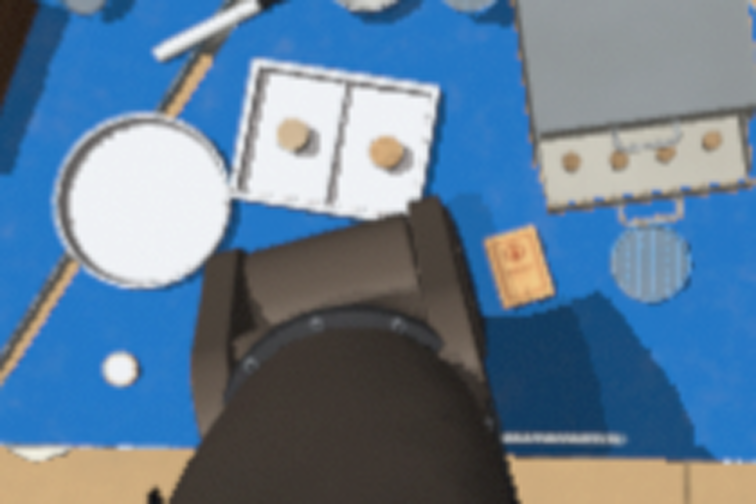

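Both stoppers stand one per bay, at about (293,135) and (386,152). Now for the tealight grasp.

Request:
send_rows:
  motion:
    - [[0, 0, 0, 0, 0, 0.06, -0.2], [0, 0, 0, 0, 0, 0.11, -0.2], [0, 0, 0, 0, 0, 0.14, -0.2], [0, 0, 0, 0, 0, 0.155, -0.2], [0, 0, 0, 0, 0, 0.162, -0.2], [0, 0, 0, 0, 0, 0.162, -0.2], [0, 0, 0, 0, 0, 0.162, -0.2], [0, 0, 0, 0, 0, 0.162, -0.2]]

```text
clock: 17.17
tcp_pos: [0.456, 0.1975, 0.0041]
tool_rot: [0.0, 1.0, 0.0, 0.0]
ft_force: [-0.1, -0.8, 0.7]
finger_gap: 0.0512
grip_force: 0.0
```

Request:
send_rows:
  motion:
    - [[0, 0, 0, 0, 0, 0, 0.2], [0, 0, 0, 0, 0, 0, 0.6], [0, 0, 0, 0, 0, 0, 1], [0, 0, 0, 0, 0, 0, 1], [0, 0, 0, 0, 0, 0, 1], [0, 0, 0, 0, 0, 0, 1], [0, 0, 0, 0, 0, 0, 1], [0, 0, 0, 0, 0, 0, 1]]

```text
clock: 17.83
tcp_pos: [0.4559, 0.1975, 0.0043]
tool_rot: [0.0, 1.0, 0.0, 0.0]
ft_force: [-1.4, -0.9, 9.1]
finger_gap: 0.0192
grip_force: 58.4
```

Request:
send_rows:
  motion:
    - [[0, 0, 0, 0, 0, -0.03, 1], [0, 0, 0, 0, 0, -0.1, 1], [0, 0, 0, 0, 0, -0.2, 1], [0, 0, 0, 0, 0, -0.25, 1], [0, 0, 0, 0, 0, -0.27, 1], [0, 0, 0, 0, 0, -0.27, 1], [0, 0, 0, 0, 0, -0.27, 1], [0, 0, 0, 0, 0, -0.27, 1]]

```text
clock: 18.5
tcp_pos: [0.4553, 0.1973, 0.0837]
tool_rot: [0.0, 1.0, -0.0, -0.001]
ft_force: [-0.4, 0.0, -1.2]
finger_gap: 0.0189
grip_force: 58.7
```

```bash
python3 - <<'E'
from h import *
d=snapshot("scene"); u,v=pix(d,[get_state()["tcp_pos"]])[0].astype(int); print(u,v)
cv2.imwrite("pics/g5.png",cv2.resize(np.clip(d["color"][v-35:v+35,u-40:u+40,::-1]*1.6,0,255).astype(np.uint8),None,fx=7,fy=7,interpolation=cv2.INTER_CUBIC))
go(.5795,.3825,.08,90)
E
```

```text
268 184
t 18.55 tcp [0.4553 0.1973 0.0836] gap 0.0192 F [-0.3  0.1  0. ] grip 58.7
turn [-0.    -0.001 -0.   ] shift [-0.414  0.618  0.011]
```

View pics/g5.png

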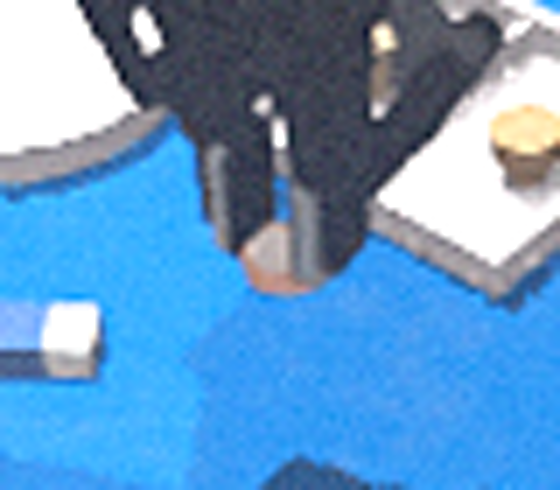

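The tealight is held flat at the tips, at about (280,265).

Request:
send_rows:
  motion:
    - [[0, 0, 0, -0.414, 0.618, 0, 1], [0, 0, 0, -0.414, 0.618, 0, 1], [0, 0, 0, -0.414, 0.618, 0, 1], [0, 0, 0, -0.414, 0.618, 0, 1], [0, 0, 0, -0.414, 0.618, 0, 1], [0, 0, 0, -0.414, 0.618, 0, 1], [0, 0, 0, -0.414, 0.618, 0, 1], [0, 0, 0, -0.414, 0.618, 0, 1]]

```text
clock: 19.22
tcp_pos: [0.5794, 0.383, 0.0826]
tool_rot: [-0.0, 1.0, -0.001, -0.001]
ft_force: [-0.6, -0.8, -0.4]
finger_gap: 0.0193
grip_force: 58.8
```

```bash
python3 -c "
from h import *
go(.5795,.3825,.0065,90)"
```

```text
t 19.22 tcp [0.5794 0.383  0.0826] gap 0.0193 F [-0.6 -0.8 -0.4] grip 58.8
turn [-0.001 -0.002  0.   ] shift [-0.001 -0.001  0.254]
```

Request:
send_rows:
  motion:
    - [[0, 0, 0, 0, 0, 0.08, 1], [0, 0, 0, 0, 0, 0.15, 1], [0, 0, 0, 0, 0, 0.2, 1], [0, 0, 0, 0, 0, 0.235, 1], [0, 0, 0, 0, 0, 0.248, 1], [0, 0, 0, 0, 0, 0.254, 1], [0, 0, 0, 0, 0, 0.254, 1], [0, 0, 0, 0, 0, 0.254, 1]]

```text
clock: 19.88
tcp_pos: [0.5804, 0.3829, 0.0093]
tool_rot: [0.0, 1.0, 0.0, 0.001]
ft_force: [-0.2, -0.2, -0.3]
finger_gap: 0.0193
grip_force: 58.8
```

Request:
send_rows:
  motion:
    - [[0, 0, 0, 0, 0, 0, 0.5], [0, 0, 0, 0, 0, 0, 0.4], [0, 0, 0, 0, 0, 0, 0.3], [0, 0, 0, 0, 0, 0, 0.2], [0, 0, 0, 0, 0, 0, 0.1], [0, 0, 0, 0, 0, 0, 0], [0, 0, 0, 0, 0, 0, 0], [0, 0, 0, 0, 0, 0, 0]]

```text
clock: 20.55
tcp_pos: [0.58, 0.3828, 0.0084]
tool_rot: [0.0, 1.0, 0.0, 0.0]
ft_force: [0.0, 0.5, 0.8]
finger_gap: 0.0424
grip_force: 0.0
```

Request:
send_rows:
  motion:
    - [[0, 0, 0, 0, 0, -0.05, 0], [0, 0, 0, 0, 0, -0.12, 0], [0, 0, 0, 0, 0, -0.2, 0], [0, 0, 0, 0, 0, -0.25, -0.1], [0, 0, 0, 0, 0, -0.25, -0.2], [0, 0, 0, 0, 0, -0.25, -0.2], [0, 0, 0, 0, 0, -0.25, -0.2], [0, 0, 0, 0, 0, -0.25, -0.2]]

```text
clock: 21.22
tcp_pos: [0.5796, 0.3826, 0.0826]
tool_rot: [0.0, 1.0, -0.0, -0.001]
ft_force: [0.9, 0.1, 0.1]
finger_gap: 0.0515
grip_force: 0.0
```

```bash
python3 -c "
from h import *
go(.4367,.3975,.08,90)"
```

```text
t 21.22 tcp [0.5796 0.3826 0.0826] gap 0.0515 F [0.9 0.1 0.1] grip 0.0
turn [-0.    -0.001 -0.   ] shift [0.476 0.05  0.009]
```

Request:
send_rows:
  motion:
    - [[0, 0, 0, 0.476, 0.05, 0, -0.2], [0, 0, 0, 0.476, 0.05, 0, -0.2], [0, 0, 0, 0.476, 0.05, 0, -0.2], [0, 0, 0, 0.476, 0.05, 0, -0.2], [0, 0, 0, 0.476, 0.05, 0, -0.2], [0, 0, 0, 0.476, 0.05, 0, -0.2], [0, 0, 0, 0.476, 0.05, 0, -0.2], [0, 0, 0, 0.476, 0.05, 0, -0.2]]

```text
clock: 21.88
tcp_pos: [0.4383, 0.3977, 0.083]
tool_rot: [0.001, 1.0, 0.0, 0.0]
ft_force: [0.2, 0.6, -0.0]
finger_gap: 0.0511
grip_force: 0.0
```

Request:
send_rows:
  motion:
    - [[0, 0, 0, 0, 0, 0.08, -0.2], [0, 0, 0, 0, 0, 0.15, -0.2], [0, 0, 0, 0, 0, 0.21, -0.2], [0, 0, 0, 0, 0, 0.25, -0.2], [0, 0, 0, 0, 0, 0.267, -0.2], [0, 0, 0, 0, 0, 0.267, -0.2], [0, 0, 0, 0, 0, 0.267, -0.2], [0, 0, 0, 0, 0, 0.267, -0.2]]

```text
clock: 22.55
tcp_pos: [0.4378, 0.3981, 0.0042]
tool_rot: [0.0, 1.0, 0.0, 0.001]
ft_force: [-0.1, -0.2, 0.4]
finger_gap: 0.0511
grip_force: 0.0
```

Request:
send_rows:
  motion:
    - [[0, 0, 0, 0, 0, 0, 0.2], [0, 0, 0, 0, 0, 0, 0.6], [0, 0, 0, 0, 0, 0, 1], [0, 0, 0, 0, 0, 0, 1], [0, 0, 0, 0, 0, 0, 1], [0, 0, 0, 0, 0, 0, 1], [0, 0, 0, 0, 0, 0, 1], [0, 0, 0, 0, 0, 0, 1]]

```text
clock: 23.22
tcp_pos: [0.4375, 0.3981, 0.0044]
tool_rot: [0.0, 1.0, 0.0, 0.001]
ft_force: [-0.4, -1.6, 7.4]
finger_gap: 0.0196
grip_force: 58.4
```

Request:
send_rows:
  motion:
    - [[0, 0, 0, 0, 0, -0.03, 1], [0, 0, 0, 0, 0, -0.1, 1], [0, 0, 0, 0, 0, -0.2, 1], [0, 0, 0, 0, 0, -0.25, 1], [0, 0, 0, 0, 0, -0.27, 1], [0, 0, 0, 0, 0, -0.27, 1], [0, 0, 0, 0, 0, -0.27, 1], [0, 0, 0, 0, 0, -0.27, 1]]

```text
clock: 23.88
tcp_pos: [0.4368, 0.3975, 0.0833]
tool_rot: [0.0, 1.0, -0.0, -0.001]
ft_force: [0.5, -0.3, -1.8]
finger_gap: 0.0192
grip_force: 58.7
```

```bash
python3 -c "
from h import *
go(.5355,.3825,.08,90)"
```

```text
t 23.88 tcp [0.4368 0.3975 0.0833] gap 0.0192 F [ 0.5 -0.3 -1.8] grip 58.7
turn [-0.001 -0.001 -0.   ] shift [-0.329 -0.05   0.011]
```

Held with the same gap, so I'll place it at (0.5355, 0.3825).

Request:
send_rows:
  motion:
    - [[0, 0, 0, -0.329, -0.05, 0, 1], [0, 0, 0, -0.329, -0.05, 0, 1], [0, 0, 0, -0.329, -0.05, 0, 1], [0, 0, 0, -0.329, -0.05, 0, 1], [0, 0, 0, -0.329, -0.05, 0, 1], [0, 0, 0, -0.329, -0.05, 0, 1], [0, 0, 0, -0.329, -0.05, 0, 1], [0, 0, 0, -0.329, -0.05, 0, 1]]

```text
clock: 24.55
tcp_pos: [0.5349, 0.3832, 0.0842]
tool_rot: [-0.0, 1.0, -0.0, -0.0]
ft_force: [-1.0, 0.5, -1.0]
finger_gap: 0.0189
grip_force: 58.7
```

Request:
send_rows:
  motion:
    - [[0, 0, 0, 0, 0, 0.08, 1], [0, 0, 0, 0, 0, 0.15, 1], [0, 0, 0, 0, 0, 0.2, 1], [0, 0, 0, 0, 0, 0.235, 1], [0, 0, 0, 0, 0, 0.248, 1], [0, 0, 0, 0, 0, 0.256, 1], [0, 0, 0, 0, 0, 0.256, 1], [0, 0, 0, 0, 0, 0.256, 1]]

```text
clock: 25.22
tcp_pos: [0.5362, 0.3832, 0.0084]
tool_rot: [0.0, 1.0, 0.0, 0.001]
ft_force: [0.5, -0.8, 0.0]
finger_gap: 0.0195
grip_force: 58.7
```

Request:
send_rows:
  motion:
    - [[0, 0, 0, 0, 0, 0, 0.5], [0, 0, 0, 0, 0, 0, 0.4], [0, 0, 0, 0, 0, 0, 0.3], [0, 0, 0, 0, 0, 0, 0.2], [0, 0, 0, 0, 0, 0, 0.1], [0, 0, 0, 0, 0, 0, 0], [0, 0, 0, 0, 0, 0, 0], [0, 0, 0, 0, 0, 0, 0]]

```text
clock: 25.88
tcp_pos: [0.5359, 0.3829, 0.0075]
tool_rot: [0.0, 1.0, 0.0, 0.0]
ft_force: [0.1, -0.5, -0.5]
finger_gap: 0.0426
grip_force: 0.0
```

Request:
send_rows:
  motion:
    - [[0, 0, 0, 0, 0, -0.05, 0], [0, 0, 0, 0, 0, -0.12, 0], [0, 0, 0, 0, 0, -0.2, 0], [0, 0, 0, 0, 0, -0.25, -0.1], [0, 0, 0, 0, 0, -0.25, -0.2], [0, 0, 0, 0, 0, -0.25, -0.2], [0, 0, 0, 0, 0, -0.25, -0.2], [0, 0, 0, 0, 0, -0.25, -0.2]]

```text
clock: 26.55
tcp_pos: [0.5355, 0.3826, 0.0813]
tool_rot: [0.0, 1.0, -0.0, -0.001]
ft_force: [0.4, 0.8, -0.5]
finger_gap: 0.051
grip_force: 0.0
```

```bash
python3 -c "
from h import *
go(.453,.294,.08,19.4)"
```

```text
t 26.55 tcp [0.5355 0.3826 0.0813] gap 0.051 F [ 0.4  0.8 -0.5] grip 0.0
turn [-0.001 -0.001  0.821] shift [ 0.275 -0.295  0.005]
```

Request:
send_rows:
  motion:
    - [[0, 0, 0.6, 0.275, -0.295, 0, -0.2], [0, 0, 0.6, 0.275, -0.295, 0, -0.2], [0, 0, 0.6, 0.275, -0.295, 0, -0.2], [0, 0, 0.6, 0.275, -0.295, 0, -0.2], [0, 0, 0.6, 0.275, -0.295, 0, -0.2], [0, 0, 0.6, 0.275, -0.295, 0, -0.2], [0, 0, 0.6, 0.275, -0.295, 0, -0.2], [0, 0, 0.6, 0.275, -0.295, 0, -0.2]]

```text
clock: 27.22
tcp_pos: [0.4531, 0.2942, 0.0818]
tool_rot: [0.438, 0.899, -0.0, -0.0]
ft_force: [-0.6, -0.3, -0.1]
finger_gap: 0.0512
grip_force: 0.0
```

Request:
send_rows:
  motion:
    - [[0, 0, 0.22, 0, 0, 0, -0.2], [0, 0, 0.22, 0, 0, 0, -0.2], [0, 0, 0.22, 0, 0, 0, -0.2], [0, 0, 0.22, 0, 0, 0, -0.2], [0, 0, 0.22, 0, 0, 0, -0.2], [0, 0, 0.22, 0, 0, 0, -0.2], [0, 0, 0.22, 0, 0, 0, -0.2], [0, 0, 0.22, 0, 0, 0, -0.2]]

```text
clock: 27.88
tcp_pos: [0.4534, 0.2944, 0.0824]
tool_rot: [0.576, 0.817, -0.0, -0.0]
ft_force: [-0.2, 0.2, 0.5]
finger_gap: 0.0511
grip_force: 0.0
```

```bash
python3 - <<'E'
from h import *
d=snapshot("scene"); u,v=pix(d,[.453,.294,.01])[0].astype(int); print(u,v)
cv2.imwrite("pics/g6.png",cv2.resize(np.clip(d["color"][v-75:v+35,u-80:u+80,::-1]*1.5,0,255).astype(np.uint8),None,fx=4.5,fy=4.5,interpolation=cv2.INTER_CUBIC))
go(.453,.294,.002,19.4)
E
```

```text
231 196
t 27.93 tcp [0.4534 0.2943 0.0825] gap 0.0515 F [-0.3  0.2  0.8] grip 0.0
turn [-0.    -0.     0.002] shift [-0.001 -0.002  0.268]
```

View pics/g6.png

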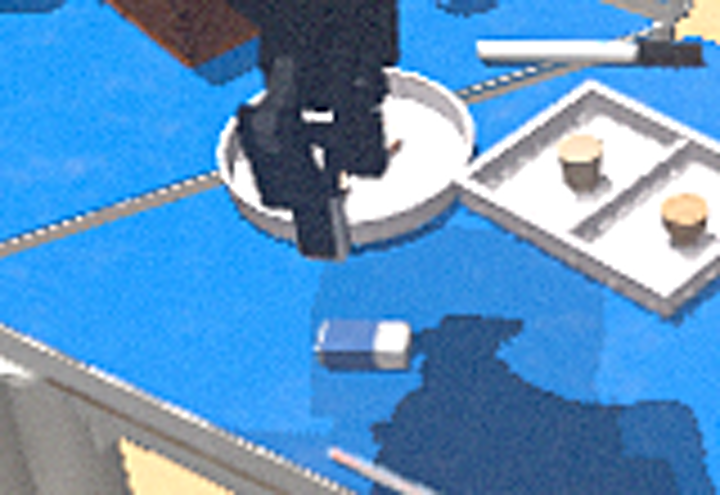

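The eraser is undisturbed at about (363,345), below the hand.

Request:
send_rows:
  motion:
    - [[0, 0, 0, 0, 0, 0.08, -0.2], [0, 0, 0, 0, 0, 0.15, -0.2], [0, 0, 0, 0, 0, 0.21, -0.2], [0, 0, 0, 0, 0, 0.25, -0.2], [0, 0, 0, 0, 0, 0.266, -0.2], [0, 0, 0, 0, 0, 0.266, -0.2], [0, 0, 0, 0, 0, 0.266, -0.2], [0, 0, 0, 0, 0, 0.266, -0.2]]

```text
clock: 28.6
tcp_pos: [0.4538, 0.2945, 0.0035]
tool_rot: [0.577, 0.817, 0.001, 0.0]
ft_force: [-0.6, -0.3, -0.3]
finger_gap: 0.0513
grip_force: 0.0
```

Request:
send_rows:
  motion:
    - [[0, 0, 0, 0, 0, 0, 0.2], [0, 0, 0, 0, 0, 0, 0.5], [0, 0, 0, 0, 0, 0, 0.8], [0, 0, 0, 0, 0, 0, 1], [0, 0, 0, 0, 0, 0, 1], [0, 0, 0, 0, 0, 0, 1], [0, 0, 0, 0, 0, 0, 1], [0, 0, 0, 0, 0, 0, 1]]

```text
clock: 29.27
tcp_pos: [0.4536, 0.2945, 0.0036]
tool_rot: [0.577, 0.817, 0.001, 0.0]
ft_force: [-1.4, 0.1, 7.4]
finger_gap: 0.0179
grip_force: 59.0
```

Request:
send_rows:
  motion:
    - [[0, 0, 0, 0, 0, -0.03, 1], [0, 0, 0, 0, 0, -0.1, 1], [0, 0, 0, 0, 0, -0.2, 1], [0, 0, 0, 0, 0, -0.28, 1], [0, 0, 0, 0, 0, -0.33, 1], [0, 0, 0, 0, 0, -0.33, 1], [0, 0, 0, 0, 0, -0.33, 1], [0, 0, 0, 0, 0, -0.33, 1]]

```text
clock: 29.93
tcp_pos: [0.453, 0.2942, 0.1013]
tool_rot: [0.577, 0.817, -0.0, -0.0]
ft_force: [-0.0, -0.1, -0.7]
finger_gap: 0.0182
grip_force: 58.9
```

```bash
python3 -c "
from h import *
go(.4715,-.151,.10,83)"
```

```text
t 29.93 tcp [0.453  0.2942 0.1013] gap 0.0182 F [-0.  -0.1 -0.7] grip 58.9
turn [-0.    -0.    -0.739] shift [-1.419 -0.438  0.005]
```

Request:
send_rows:
  motion:
    - [[0, 0, 0, -0.71, -0.22, 0, 1], [0, 0, 0, -0.71, -0.22, 0, 1], [0, 0, 0, -0.71, -0.22, 0, 1], [0, 0, 0, -0.71, -0.22, 0, 1], [0, 0, 0, -0.71, -0.22, 0, 1], [0, 0, 0, -0.71, -0.22, 0, 1], [0, 0, 0, -0.71, -0.22, 0, 1], [0, 0, 0, -0.71, -0.22, 0, 1]]

```text
clock: 30.6
tcp_pos: [0.462, 0.0709, 0.1009]
tool_rot: [0.578, 0.816, -0.0, -0.001]
ft_force: [0.1, 0.6, -0.5]
finger_gap: 0.0182
grip_force: 58.9
```

Request:
send_rows:
  motion:
    - [[0, 0, -0.6, -0.71, -0.22, 0, 1], [0, 0, -0.6, -0.71, -0.22, 0, 1], [0, 0, -0.6, -0.71, -0.22, 0, 1], [0, 0, -0.6, -0.71, -0.22, 0, 1], [0, 0, -0.6, -0.71, -0.22, 0, 1], [0, 0, -0.6, -0.71, -0.22, 0, 1], [0, 0, -0.6, -0.71, -0.22, 0, 1], [0, 0, -0.6, -0.71, -0.22, 0, 1]]

```text
clock: 31.27
tcp_pos: [0.4716, -0.1523, 0.101]
tool_rot: [0.162, 0.987, 0.0, -0.0]
ft_force: [0.3, 0.6, -0.7]
finger_gap: 0.0182
grip_force: 58.9
```

Request:
send_rows:
  motion:
    - [[0, 0, -0.139, 0, 0, 0.1, 1], [0, 0, -0.139, 0, 0, 0.1, 1], [0, 0, -0.139, 0, 0, 0.1, 1], [0, 0, -0.139, 0, 0, 0.1, 1], [0, 0, -0.139, 0, 0, 0.1, 1], [0, 0, -0.139, 0, 0, 0.1, 1], [0, 0, -0.139, 0, 0, 0.1, 1], [0, 0, -0.139, 0, 0, 0.1, 1]]

```text
clock: 31.93
tcp_pos: [0.4714, -0.1512, 0.072]
tool_rot: [0.061, 0.998, -0.0, 0.0]
ft_force: [0.4, -0.2, -0.4]
finger_gap: 0.0179
grip_force: 58.9
```

```bash
python3 - <<'E'
from h import *
d=snapshot("scene"); u,v=pix(d,[.4715,-.151,.02])[0].astype(int); print(u,v)
cv2.imwrite("pics/g7.png",cv2.resize(np.clip(d["color"][v-75:v+45,u-80:u+80,::-1]*1.5,0,255).astype(np.uint8),None,fx=4.5,fy=4.5,interpolation=cv2.INTER_CUBIC))
go(.4715,-.151,.0055,83)
E
```

```text
437 272
t 31.98 tcp [ 0.4713 -0.1512  0.072 ] gap 0.0182 F [-0.3 -0.1 -0.8] grip 58.9
turn [-0.  0. -0.] shift [-0.     0.001  0.222]
```

View pics/g7.png

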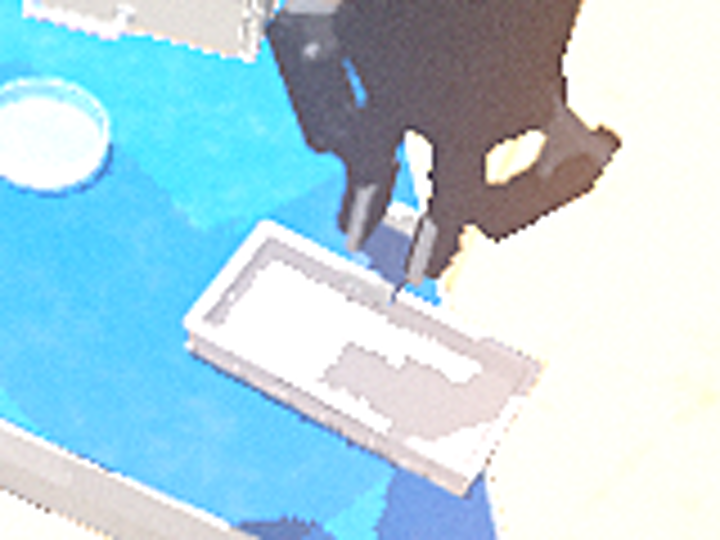

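The eraser is held across the fingers above the tray, at about (390,265) in the crop.

Request:
send_rows:
  motion:
    - [[0, 0, 0, 0, 0, 0.06, 1], [0, 0, 0, 0, 0, 0.12, 1], [0, 0, 0, 0, 0, 0.17, 1], [0, 0, 0, 0, 0, 0.2, 1], [0, 0, 0, 0, 0, 0.215, 1], [0, 0, 0, 0, 0, 0.22, 1], [0, 0, 0, 0, 0, 0.22, 1], [0, 0, 0, 0, 0, 0.22, 1]]

```text
clock: 32.65
tcp_pos: [0.4709, -0.1512, 0.0065]
tool_rot: [0.061, 0.998, 0.0, -0.0]
ft_force: [-3.5, -0.0, 7.0]
finger_gap: 0.0184
grip_force: 59.8
```

Request:
send_rows:
  motion:
    - [[0, 0, 0, 0, 0, 0, 0.5], [0, 0, 0, 0, 0, 0, 0.4], [0, 0, 0, 0, 0, 0, 0.3], [0, 0, 0, 0, 0, 0, 0.2], [0, 0, 0, 0, 0, 0, 0.1], [0, 0, 0, 0, 0, 0, 0], [0, 0, 0, 0, 0, 0, 0], [0, 0, 0, 0, 0, 0, 0]]

```text
clock: 33.32
tcp_pos: [0.4712, -0.1513, 0.0056]
tool_rot: [0.061, 0.998, 0.0, -0.0]
ft_force: [0.4, -0.1, 0.4]
finger_gap: 0.0426
grip_force: 0.0
```

Request:
send_rows:
  motion:
    - [[0, 0, 0, 0, 0, -0.05, 0], [0, 0, 0, 0, 0, -0.15, 0], [0, 0, 0, 0, 0, -0.28, 0], [0, 0, 0, 0, 0, -0.4, 0], [0, 0, 0, 0, 0, -0.5, 0], [0, 0, 0, 0, 0, -0.6, 0], [0, 0, 0, 0, 0, -0.65, 0], [0, 0, 0, 0, 0, -0.65, 0]]

```text
clock: 33.98
tcp_pos: [0.4722, -0.1517, 0.204]
tool_rot: [0.061, 0.998, -0.001, 0.003]
ft_force: [-0.1, -0.5, 0.2]
finger_gap: 0.0431
grip_force: 0.0
```

```bash
python3 - <<'E'
from h import *
d=snapshot("scene")
cv2.imwrite("pics/g8.png",cv2.resize(np.clip(d["color"][120:310,170:490,::-1]*1.2,0,255).astype(np.uint8),None,fx=2.5,fy=2.5,interpolation=cv2.INTER_CUBIC))
go(.4715,-.151,.2,83)
E
```

```text
t 34.03 tcp [ 0.4716 -0.1514  0.202 ] gap 0.0428 F [-0.1 -0.  -1. ] grip 0.0
turn [-0.001  0.002  0.   ] shift [0.001 0.001 0.007]
```

View pics/g8.png

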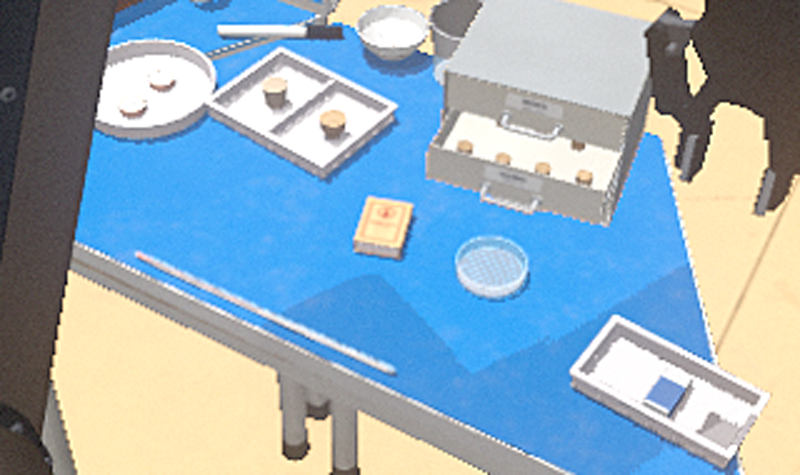

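All the items appear placed. I'll zoom in on the eraser to check it's flat.

```bash
python3 - <<'E'
from h import *
d=snapshot("scene"); t=snapshot("top")
a=cv2.resize(d["color"][240:310,390:485,::-1],(608,448),interpolation=cv2.INTER_CUBIC); cv2.imwrite("pics/g9.png",a)
hs=cv2.cvtColor(d["color"],cv2.COLOR_RGB2HSV)[240:310,390:485]
# predicted outlines of a flat eraser at the placed pose
a=np.radians(-7);ex=np.array([np.cos(a),np.sin(a)]);ey=np.array([-ex[1],ex[0]])
for z in(.003,.016): print(z,np.round((pix(d,[[*(np.array([.4713,-.1513])+i*.021*ex+j*.0105*ey),z] for i,j in((-1,-1),(-1,1),(1,1),(1,-1))])-[390,240])*6.4))
E
```

```text
0.003 [[295. 312.]
 [229. 276.]
 [298. 182.]
 [363. 216.]]
0.016 [[303. 284.]
 [236. 247.]
 [306. 153.]
 [372. 188.]]
```

View pics/g9.png

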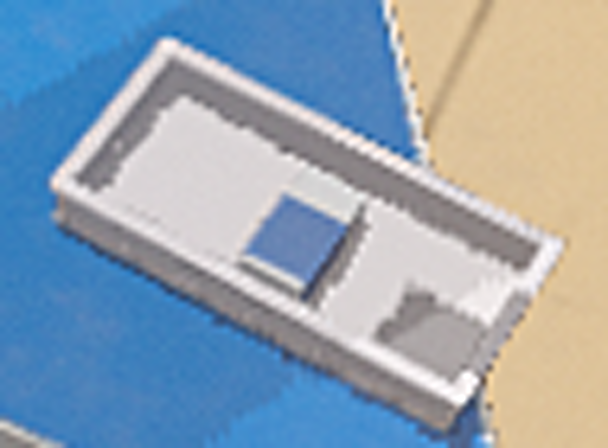

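The eraser lies flat in the tray. Its top face runs from about (240,260) to (370,205), within about 3 mm of where a flat eraser should appear.

```bash
python3 -c "
from station import *
print(hand_in())"
```

```text
the job is handed in; nothing more can be done
None
```

The job is handed in: the stoppers stand one in each bay, the tealights lie side by side in the round tray, and the eraser lies flat in the narrow tray, done in the order asked in about 34 s; no verdict came back.

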